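# Seat a mirror cell in its three-point mount

### The arm

A 6-joint arm with a two-finger parallel gripper is mounted at the origin on the work surface. World frame = base frame: x ahead of the robot, y to its left, z up, the work surface at z = 0. Lengths are in m, angles in degrees, forces in N, time in s.
With the tool pointing down it reaches from about 0.3 to 0.75 m from the base axis. Payload 8.5 kg.
Tool frame: the origin (TCP) lies between the finger pads; the fingertips stand env.finger_overhang ahead of it and the grasp point (between the pads) lies 2 mm behind it (env.finger_overhang is the distance from the TCP to the fingertips, in m); z points along the fingers, y is the line along which they close (so a half turn about z gives the same grasp; the last joint's range is limited). The gripper opens to 85 mm and grips with 20 to 120 N. Pads are 22 mm wide; open, the fingers measure 114 mm over their backs; the gripper's body (76 mm by 85 mm) begins 54 mm behind the grasp point. The pads swing forward as they close: fully open they stand 13 mm farther back than shut.
Start: joints at [-78.111, 21.807, 74.336, -0, 83.858, -12.336], TCP at [0.226, -0.502, 0.248] pointing down, gripper open.
Joint ranges: [-178.18, 178.18], [-50.72, 133.34], [12.68, 142.11], [-81.47, 261.47], [9.98, 163.14], [-165.26, 165.26]. Speed limits (degrees/s): [136.94, 136.94, 180, 180, 180, 180].

### API

Orientations are given as a 3x3 rotation matrix whose columns are the frame's x, y, z axes.
In Python, from rig import env gives the robot as it stands. The module is installed in compiled form; this text tells all that it offers.
- The arm moves only by the tool jog_arm, never from a script. Its arguments are lists of equal length, an entry for each row: "hand": the finger opening in m, from 0 to 0.0854; "travel": the shift along the world's x, y, z in m, a list of three; "yaw": the turn about the world's z in rad. A call has exactly 5 rows; each row shifts and turns the commanded pose from where the row before left it; what a row does not reach is not made up. A row lasts 1/8 s, in which the tool goes at most 62.5 mm and 10.7 degrees, less where a joint would pass 70% of its speed; a pose out of reach is approached as far as the arm can. A call is refused whole if a number of a shift passes 0.0625 or a number of a turn 0.188, either way. A call with a gripper value outside its range is refused whole. The fingers move at their own pace and stop on an object; "grip_force" is the grip in N (left out, the last holds). Time passes only in rows, so rows that do not move let the fingers close, or fill a call up. It gives the time, the measured TCP pose, the force, the opening and the grip force at its end, in the units of the state.
- env.observe(): the state, without advancing time (a new reading comes with each control period).
- env.get_image(name): name is "scene" or "top" or "wrist"; returns the picture (480x640x3 uint8, red, green, blue); there is no depth.
- env.calibration(name): a dict with "fx", "fy", "cx", "cy" (pixels), "position" and "rotation" of the camera in the world; the wrist camera has in their place "hand_eye" (4x4, takes a point from camera to tool coordinates, whose origin is the TCP and whose axes are the flange's). Camera axes: x right, y down, z forward; pixel columns grow to the right and rows downward; lengths in m; the calibration is good to about 2 mm. A picture is of the moment at which its call begins: read the wrist's pose just before it. calibration takes no time and is no camera call.
- env.close_job(): hands the job in; it is judged then, once.
The state is a dict: "time_s": time; "q": joint angles; "qvel": joint speeds; "joint_efforts": joint torques, N m; "position": TCP position; "tool_rot": TCP orientation; "ft_force": force on the tool from outside, world axes, zero at the start; "wrist_torque": the same for the moment, N m; "grip_width": finger opening in m; "gripper_force": force on a finger pad.
Only numpy, scipy, OpenCV 4.12 (cv2) and the standard library are available. Lean on these libraries where they do the work, as an engineer would, in place of code of your own. Each camera call takes 0.05 s, during which the arm holds its last target. There are 200 camera calls.

### The job

Fit the round mirror cell into its three-point mount: take it off the rubber puck, ease its rim back against the sprung upright finger until it clears the two brass screw points, lower it past them onto the three bed balls and let go, so that the finger holds it against both screws and it lies flat on all three balls and cannot rock. Go gently by feel: do not drive the finger hard onto its end stop or force the cell down on the screws or the bed, do not drop it, and leave the other things on the bench where they are.

Things in the scene. Friction and masses are not known exactly. Their poses are not given: they have to be found in the camera images.
- mirror: the mirror cell: a plain aluminium disc, 60 mm across and 26 mm tall, with a mirror glass let into its upper face, about 0.55 kg. Origin at the centre of its underside, z up through the glass. It is round, so it can be taken by the rim from any side and its yaw does not matter. It starts lying on the rubber puck.
- puck: black rubber puck, 44 mm across, 15 mm tall, fixed to the bench; the mirror cell overhangs it by 8 mm all round. Origin at the centre of its underside.
- mount: the three-point mount, fixed. Its BASE is an aluminium plate 170 (x) x 100 (y) x 12 mm, origin at the centre of the underside, z up. This pose is the base's only: a grey seat plate on it (126 x 72 mm, top at z = 22) stands locked by friction anywhere within +-20 mm of mid travel along the mount's x; that offset is NOT measured: feel or see it. It carries the balls, screws and finger.
- bed_mid (a point): point of the base at z = 34 mm where the seat centre is at mid travel. Bed: three polished 12 mm steel balls 25 mm from the seat centre, at 0 and +-120 degrees from +x, tops at z = 34 mm, where the cell's underside must rest. Cell's axis over the seat centre = rim touching both screws. If it hangs up tilted or off one screw, a light press on top or nudge at the rim settles it. Over 60 N (sum over the contacts; about 15 N when just seated) harms.
- screws_mid (a point): point of the base midway between the two fixed brass screw points at mid travel. They point to -x (over 15 N on one harms); 8 mm ball ends centred at x = +25, y = +-23 mm from the seat centre, z = 46 (tops at 50 mm). A grey block holding them spans x = +42 to +56, y = +-33 mm, top z = 49. A cell carried with its underside 17 to 20 mm above the bed (best 18.5) is clear over them and still meets the finger.
- finger_mid (a point): point of the base at the free finger's face at mid travel (x = -24 mm from the seat centre, z = 60). Upright steel finger, 12 mm thick, z = 55 to 79, slides to -x only: yields at 2 N, +0.25 N per mm, hard stop after 10.5 mm (4.6 N). 6.5 to 10 mm back (best 8.5) the cell clears the screws; seated it holds it 6 mm back. Let go, the finger slides it onto the screws. Over 10 N on it harms.
- spare_ring: bystander: loose flat aluminium spacer ring, 52 mm across with a 40 mm hole, 12 mm tall; lighter, lower and open, not the mirror cell. Origin under its centre.
- beaker: bystander: loose glass beaker, 64 mm across, 75 mm tall. Origin under its centre.
- screwdriver: bystander: loose screwdriver, 150 mm long, lying. Origin under its middle, x axis along it.
- bottle: bystander: loose amber bottle, 60 mm across, 150 mm tall, to the right. Origin under its centre.
- jar: bystander: loose white jar, 56 mm across, 70 mm tall, to the left. Origin under its centre. (Not listed: two fixed red vial racks, 75 x 125 x 70 mm, at the far left and far right corners, over 0.78 m from the robot's base.)

How it is judged (in metres and radians):
On the way:
1. the cell is lifted off the puck (distance of mirror from where it was at the start of the episode above 0.03 m), for 0.1 s.
At the end, for the whole second after the job is handed in: The cell rests in the mount, let go and still (under 10 mm/s), underside 34 +-2 mm above the mount's underside and level within 0.03 rad; the sprung finger presses it with more than 1.5 N, and each brass screw and each of the three bed balls bears with more than 0.15 N (z of mirror in the frame of mount between 0.032 and 0.036 m and angle between mirror's own z axis and vertical below 0.03 rad and linear speed of mirror below 0.01 m/s and contact force between mirror and jaw above 1.5 N and contact force between mirror and seat_c0 above 0.15 N and contact force between mirror and seat_c1 above 0.15 N and contact force between mirror and seat_c2 above 0.15 N and contact force between mirror and seat_c3 above 0.15 N and contact force between mirror and seat_c4 above 0.15 N); the robot touches nothing.
It fails at once if the sprung finger is pressed with more than 10 N (driven onto its stop) (contact force between mirror and jaw above 10 N).
It fails at once if the cell is forced against a brass screw with more than 15 N (contact force between mirror and seat_c3 above 15 N or contact force between mirror and seat_c4 above 15 N).
It fails at once if the cell is forced or dropped on the mount with more than 60 N, summed over its contacts (merely seated: about 15 N) (contact force between mirror and mount above 60 N).
It fails at once if the cell falls to the bench (height (world z) of mirror below 0.008 m).
It fails at once if a loose bystander (ring, screwdriver, beaker, bottle or jar) is moved by more than 25 mm (distance of any of spare_ring, screwdriver, beaker, bottle, jar from where it was at the start of the episode above 0.025 m).
It also fails if it takes over 70 s, if anything falls off the work surface, if the arm or the gripper's body presses on something with over 40 N, if the wrist force passes 120 N, or if a joint passes its speed limit or range.

## Working session

There is one attempt and no reset: what is moved stays moved. The work goes in short steps, Python scripts to look and compute and a tool call to move; the robot and the scene stay as the last step left them, time stands still between calls to the robot, and variables do not carry over. Pictures are saved under pics/ and viewed, at most 10 in all, crops included, and the job is handed in when it is done.

Besides the shell and the picture viewer there is one more tool, called after "Emit:" in YAML: its name, and indented under it one key for each argument. jog_arm: Moves the arm, as the interface text tells. Its arguments: {"type":"object","properties":{"hand":{"type":"array"},"travel":{"type":"array"},"yaw":{"type":"array"},"grip_force":{"type":"number"}},"required":["hand","travel","yaw"]}

```bash
ls; mkdir -p pics; python3 - <<'E'
from rig import env
import cv2
s=env.observe();print({k:(v if not hasattr(v,'tolist') else v.tolist()) for k,v in s.items()},env.finger_overhang)
for n in("top","scene"):
    cv2.imwrite(f"pics/{n}0.png",env.get_image(n)[:,:,::-1]);print(env.calibration(n))
print(env.calibration("wrist"))
E
```

```text
pics
{'time_s': 0.0, 'q': [-78.11058285339243, 21.840312688525252, 74.38739118122524, -0.0003930334530093709, 83.8570952362649, -12.336658889438326], 'qvel': [0.010449395170359862, 0.09111531131431383, 0.037514024568012054, -0.0829576981571841, 0.010663908618955758, 0.0014439452112058704], 'joint_efforts': [0.0012177822645753622, -44.845436811447144, -23.127447366714478, -0.00012094123121642042, 0.004711519286502153, -4.053587758789945e-06], 'position': [0.22561492132326602, -0.501284971947162, 0.24770258234748152], 'tool_rot': [[0.9119332054909973, 0.4103385573309209, -0.00031159347411286], [0.41033855887510995, -0.9119321102340989, 0.0014468670573435842], [0.00030955324657707615, -0.0014473049306450159, -0.9999989047420129]], 'ft_force': [-0.07973366768439033, -0.2417730917627343, 0.5171750256067631], 'wrist_torque': [0.036536511410105416, -0.019953574817722267, 0.0014310423460858505], 'gripper_force': 0.0, 'grip_width': 0.08544844634335895} 0.017
{'fx': 587.6903198054368, 'fy': 587.6903198054368, 'cx': 327.18428599532365, 'cy': 238.1422856915114, 'position': array([0.47398638, 0.0
[... 259 characters left out ...]
'cy': 240.4842323083838, 'position': array([ 1.05220077, -0.65504419,  0.83430282]), 'rotation': array([[ 0.83100036,  0.37857499, -0.40757745],
       [ 0.55597846, -0.58903982,  0.58644696],
       [-0.0180652 , -0.71394192, -0.69997184]])}
{'fx': 401.40224471098696, 'fy': 401.40224471098696, 'cx': 319.1450537114995, 'cy': 242.81278937136707, 'hand_eye': array([[ 6.24934494e-04, -9.54832026e-01, -2.97145438e-01,
         7.60137586e-02],
       [ 9.99999734e-01,  4.85293156e-04,  5.43709782e-04,
         1.17650285e-03],
       [-3.74948866e-04, -2.97145698e-01,  9.54832076e-01,
        -1.25830715e-01],
       [ 0.00000000e+00,  0.00000000e+00,  0.00000000e+00,
         1.00000000e+00]])}
```

View pics/top0.png

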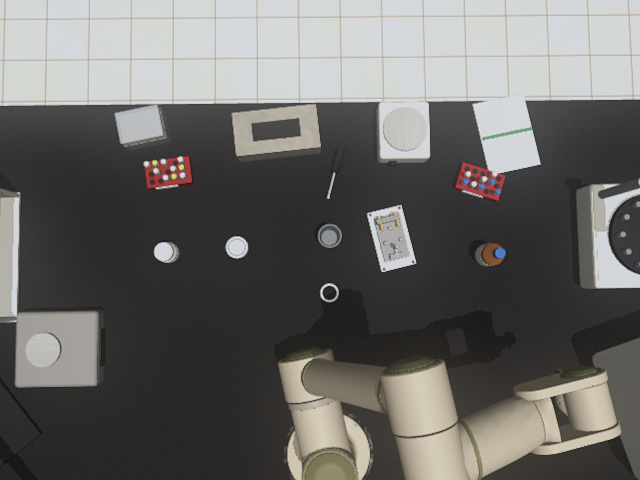

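View pics/scene0.png

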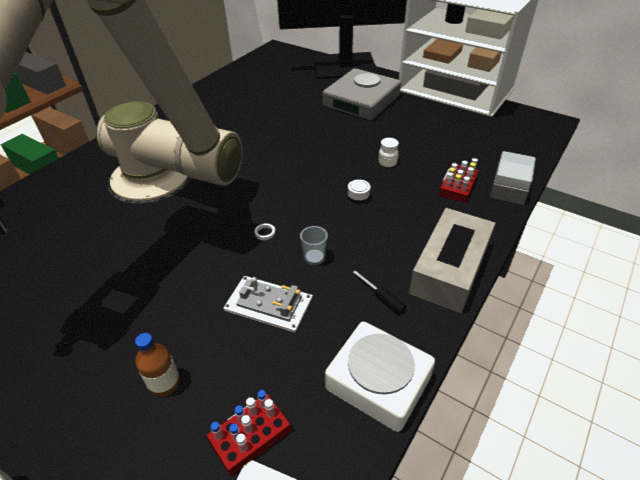

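The top view shows the mirror cell at (236,247), the mount at (391,238) with its brass screws toward the upper edge, the beaker at (329,236), the ring at (329,293) and the screwdriver at (335,172). Next I'll measure the mirror and the mount.

```bash
cat > h.py <<'E'
import numpy as np, cv2
from rig import env
def ray(c,uv,R=None,p=None):
    R=c["rotation"] if R is None else R; p=c["position"] if p is None else p
    return p, R@np.array([(uv[0]-c["cx"])/c["fx"],(uv[1]-c["cy"])/c["fy"],1.])
def onz(c,uv,z,R=None,p=None):
    p,d=ray(c,uv,R,p); return p+d*(z-p[2])/d[2]
def wristcam():
    s=env.observe(); c=env.calibration("wrist"); H=c["hand_eye"]; T=np.array(s["tool_rot"])
    c["rotation"]=T@H[:3,:3]; c["position"]=np.array(s["position"])+T@H[:3,3]
    return c,env.get_image("wrist")[:,:,::-1].copy()
E
python3 - <<'E'
from h import *
im=cv2.imread("pics/top0.png");c=env.calibration("top")
g=cv2.cvtColor(im,cv2.COLOR_BGR2GRAY)
def big(x0,y0,x1,y1,t):
    m=np.zeros_like(g);m[y0:y1,x0:x1]=(g[y0:y1,x0:x1]>t)*255
    cs,_=cv2.findContours(m,cv2.RETR_EXTERNAL,cv2.CHAIN_APPROX_NONE)
    return max(cs,key=cv2.contourArea)
k=big(215,225,260,270,110);e=cv2.minEnclosingCircle(k);print("mirror",e,cv2.fitEllipse(k),onz(c,e[0],.041), cv2.contourArea(k))
k=big(355,195,425,280,90);r=cv2.minAreaRect(k);b=cv2.boxPoints(r);print(r)
P=np.array([onz(c,q,.012) for q in b]);print(P,P.mean(0),[np.linalg.norm(P[i]-P[i-1]) for i in range(4)])
for i in range(4):
    d=P[i]-P[i-1];print(np.degrees(np.arctan2(d[1],d[0])))
cv2.imwrite("pics/m1.png",cv2.resize(im[200:276,362:420],None,fx=7.5,fy=7.5,interpolation=cv2.INTER_CUBIC))
E
```

```text
mirror ((236.37156677246094, 246.83944702148438), 11.430723190307617) ((236.3673095703125, 246.8374481201172), (21.887231826782227, 21.917776107788086), 48.200889587402344) [0.56564014 0.2410599  0.041     ] 375.0
((391.00006103515625, 238.00001525878906), (61.60404968261719, 36.38034439086914), 75.96376037597656)
[[ 0.65841873 -0.11692644  0.012     ]
 [ 0.68200476 -0.21649195  0.012     ]
 [ 0.5139397  -0.2542371   0.012     ]
 [ 0.49084577 -0.15526441  0.012     ]] [ 0.58630224 -0.18572998  0.012     ] [np.float64(0.17190257966130895), np.float64(0.10232102360486577), np.float64(0.1722514549616503), np.float64(0.10163130655092506)]
12.886561263296853
-76.67289418515037
-167.3421686836708
103.13418342255197
```

View pics/m1.png

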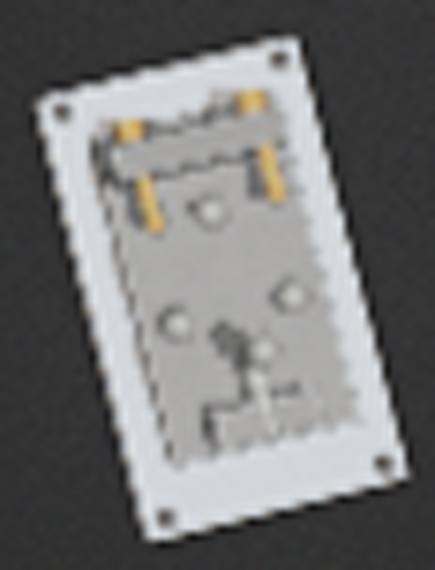

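The crop shows bed balls at (212,210), (177,323) and (292,296), brass tips near (155,225) and (275,198), and the finger near (262,345). I'll turn these into the seat offset.

```bash
python3 - <<'E'
from h import *
c=env.calibration("top")
f=lambda u,v:(362+u/7.5-.43,200+v/7.5-.43)
B=[onz(c,f(*q),.032)[:2] for q in((212,210),(177,323),(292,296))]
S=[onz(c,f(*q),.048)[:2] for q in((155,225),(275,196))]
print(B,np.mean(B,0),[np.linalg.norm(B[i]-B[i-1]) for i in range(3)],S)
m=np.mean(B,0); d=B[0]-m; print(np.degrees(np.arctan2(d[1],d[0])))
e=B[1]-B[2]; print(np.degrees(np.arctan2(e[1],e[0]))-90)
e=S[0]-S[1]; print(np.degrees(np.arctan2(e[1],e[0]))-90,np.mean(S,0),np.linalg.norm(e))
t=np.radians(13);x=np.array([np.cos(t),np.sin(t)]);y=np.array([-x[1],x[0]])
b=np.array([.5863,-.1857])
for q in (m,np.mean(S,0)): print((q-b)@x,(q-b)@y)
E
```

```text
[array([ 0.61354567, -0.18065899]), array([ 0.57205013, -0.16684804]), array([ 0.58141103, -0.20942394])] [ 0.58900228 -0.18564366] [np.float64(0.04312838029526013), np.float64(0.043733542539548725), np.float64(0.043592815529316944)] [array([ 0.60695689, -0.1577471 ]), array([ 0.61697649, -0.20180124])]
11.480387770481006
12.399978612746352
12.813292684631193 [ 0.61196669 -0.17977417] 0.04517919329193317
0.0026456918885452885 -0.0005529808632964492
0.026341874236631233 2.0257295366680624e-07
```

Emit:
jog_arm:
  hand: [0.0854,0.0854,0.0854,0.0854,0.0854]
  travel:
    - [0.0,0.06,0.0]
    - [0.0,0.06,0.0]
    - [0.03,0.06,0.0]
    - [0.05,0.06,0.0]
    - [0.05,0.06,0.0]
  yaw: [-0.1,-0.1,0,0,0]

```text
time_s: 0.72
position: [0.3343, -0.2279, 0.2484]
tool_rot: [[0.976, 0.22, 0.0], [0.22, -0.976, -0.0], [0.0, 0.0, -1.0]]
ft_force: [0.2, -0.4, -0.3]
grip_width: 0.0853
gripper_force: 0.0
```

Emit:
jog_arm:
  hand: [0.0854,0.0854,0.0854,0.0854,0.0854]
  travel:
    - [0.05,0.06,0.0]
    - [0.05,0.06,0.0]
    - [0.05,0.06,0.0]
    - [0.025,0.06,0.0]
    - [0.025,0.06,0.0]
  yaw: [0,0,0,0,0]

```text
time_s: 1.35
position: [0.5023, 0.0319, 0.248]
tool_rot: [[0.975, 0.221, -0.001], [0.221, -0.975, -0.0], [-0.001, -0.0, -1.0]]
ft_force: [0.7, -0.2, 0.5]
grip_width: 0.0854
gripper_force: 0.0
```

Emit:
jog_arm:
  hand: [0.0854,0.0854,0.0854,0.0854,0.0854]
  travel:
    - [0.005,0.06,-0.01]
    - [0.0,0.06,-0.01]
    - [0.0,0.02,0.0]
    - [0.0,0.0,0.0]
    - [0.0,0.0,0.0]
  yaw: [0,0,0,0,0]

```text
time_s: 1.98
position: [0.5068, 0.169, 0.2283]
tool_rot: [[0.975, 0.22, -0.0], [0.22, -0.975, -0.0], [-0.0, 0.0, -1.0]]
ft_force: [0.4, 0.3, 1.0]
grip_width: 0.0855
gripper_force: 0.0
```

```bash
python3 - <<'E'
from h import *
c,im=wristcam();cv2.imwrite("pics/w1.png",im)
s=env.observe();print(s["position"],c["position"])
E
```

```text
[0.50687764 0.16876797 0.22832839] [0.58142174 0.18481108 0.35407052]
```

View pics/w1.png

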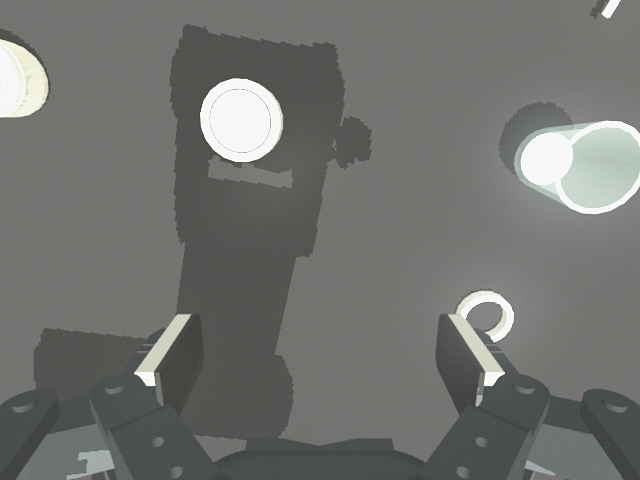

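The wrist view shows the mirror cell as the bright disc at about (241,120), with the ring at (485,317) and the beaker at (575,165).

```bash
python3 - <<'E'
from h import *
im=cv2.imread("pics/w1.png");s=env.observe();c=env.calibration("wrist");H=c["hand_eye"];T=np.array(s["tool_rot"])
R=T@H[:3,:3];p=np.array(s["position"])+T@H[:3,3]
g=cv2.cvtColor(im,cv2.COLOR_BGR2GRAY);m=np.zeros_like(g);m[65:175,190:295]=(g[65:175,190:295]>180)*255
k=max(cv2.findContours(m,0,1)[0],key=cv2.contourArea);print(cv2.fitEllipse(k))
# outline includes part of the side: cast extremes at the top plane
h=cv2.convexHull(k)[:,0];Q=np.array([onz(c,q,.041,R,p)[:2] for q in h]).astype(np.float32)
print(cv2.minEnclosingCircle(Q),s["position"])
E
```

```text
((240.85887145996094, 119.73406219482422), (79.9874267578125, 84.28105926513672), 139.65371704101562)
((0.5665732026100159, 0.2405090481042862), 0.030957605689764023) [0.50687764 0.16876797 0.22832839]
```

Emit:
jog_arm:
  hand: [0.0854,0.0854,0.0854,0.0854,0.0854]
  travel:
    - [0.03,0.036,0.0]
    - [0.029,0.036,-0.02]
    - [0.0,0.0,-0.05]
    - [0.0,0.0,-0.04]
    - [0.0,0.0,-0.01]
  yaw: [0,0,0,0,0]

```text
time_s: 2.65
position: [0.5651, 0.2405, 0.1062]
tool_rot: [[0.976, 0.22, -0.004], [0.22, -0.976, -0.001], [-0.004, 0.0, -1.0]]
ft_force: [0.5, -0.1, 1.0]
grip_width: 0.0851
gripper_force: 0.0
```

```bash
python3 - <<'E'
from h import *
c,im=wristcam();cv2.imwrite("pics/w2.png",im)
s=env.observe();print(s["position"])
g=cv2.cvtColor(im,cv2.COLOR_BGR2GRAY)
cs=[k for k in cv2.findContours(((g>180)*255).astype(np.uint8),0,1)[0] if cv2.contourArea(k)>1500]
for k in cs:
    h=cv2.convexHull(k)[:,0];Q=np.array([onz(c,q,.041)[:2] for q in h]).astype(np.float32)
    print(cv2.boundingRect(k),cv2.minEnclosingCircle(Q))
E
```

```text
[0.56549219 0.24067972 0.10667768]
(257, 203, 117, 120) ((0.5692018866539001, 0.24272191524505615), 0.03250216692686081)
(0, 154, 36, 92) ((0.5683619976043701, 0.3974415063858032), 0.023028040304780006)
```

View pics/w2.png

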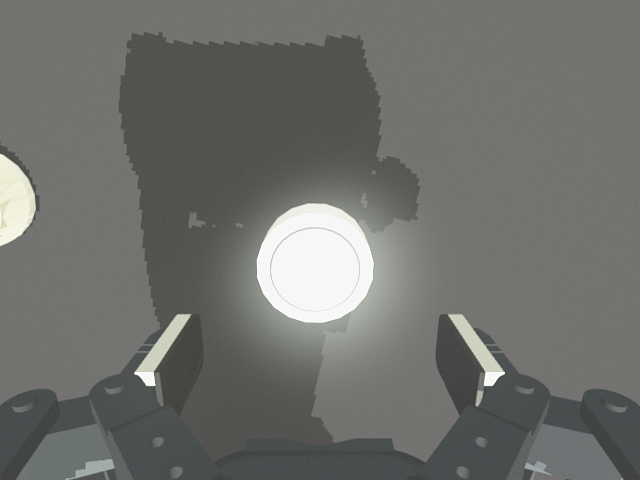

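The cell's top face is centred at about (315,265), between the pads and within 2 mm of the tool axis. I'll descend and grip.

Emit:
jog_arm:
  hand: [0.0854,0.0854,0.0854,0.0854,0.0854]
  travel:
    - [0.001,0.001,-0.03]
    - [0.0,0.0,-0.03]
    - [0.0,0.0,-0.015]
    - [0.0,0.0,-0.005]
    - [0.0,0.0,0.0]
  yaw: [0,0,0,0,0]

```text
time_s: 3.32
position: [0.5673, 0.2428, 0.0293]
tool_rot: [[0.975, 0.221, 0.001], [0.221, -0.975, 0.0], [0.002, -0.0, -1.0]]
ft_force: [-0.4, 0.6, -0.5]
grip_width: 0.0856
gripper_force: 0.0
```

Emit:
jog_arm:
  hand: [0.07,0.064,0.06,0.056,0.05]
  travel:
    - [0,0,0]
    - [0,0,0]
    - [0,0,0]
    - [0,0,0]
    - [0,0,0]
  yaw: [0,0,0,0,0]
  grip_force: 30

```text
time_s: 3.95
position: [0.5669, 0.2432, 0.0291]
tool_rot: [[0.975, 0.221, 0.001], [0.221, -0.975, 0.001], [0.001, -0.001, -1.0]]
ft_force: [-2.1, 2.4, 5.2]
grip_width: 0.0593
gripper_force: 32.0
```

Emit:
jog_arm:
  hand: [0.05,0.05,0.05,0.05,0.05]
  travel:
    - [0,0,0]
    - [0,0,0]
    - [0,0,0]
    - [0,0,0]
    - [0,0,0]
  yaw: [0,0,0,0,0]
  grip_force: 30

```text
time_s: 4.58
position: [0.5669, 0.2432, 0.0291]
tool_rot: [[0.975, 0.221, 0.001], [0.221, -0.975, 0.001], [0.001, -0.001, -1.0]]
ft_force: [-1.9, 2.4, 5.3]
grip_width: 0.0592
gripper_force: 32.0
```

Emit:
jog_arm:
  hand: [0.05,0.05,0.05,0.05,0.05]
  travel:
    - [0,0,0.005]
    - [0,0,0.015]
    - [0,0,0.03]
    - [0,0,0.03]
    - [0,0,0.02]
  yaw: [0,0,0,0,0]
  grip_force: 40

```text
time_s: 5.2
position: [0.5669, 0.2427, 0.1303]
tool_rot: [[0.975, 0.221, 0.001], [0.221, -0.975, 0.0], [0.001, 0.0, -1.0]]
ft_force: [-0.1, -0.2, -5.8]
grip_width: 0.0586
gripper_force: 45.0
```

Emit:
jog_arm:
  hand: [0.05,0.05,0.05,0.05,0.05]
  travel:
    - [0,0,0.02]
    - [0,0,0.01]
    - [0,0,0]
    - [0,0,0]
    - [0,0,0]
  yaw: [0,0,0,0,0]

```text
time_s: 5.82
position: [0.5665, 0.2427, 0.1575]
tool_rot: [[0.975, 0.221, -0.002], [0.221, -0.975, -0.0], [-0.002, -0.0, -1.0]]
ft_force: [0.9, 0.6, -6.2]
grip_width: 0.0586
gripper_force: 45.0
```

```bash
python3 - <<'E'
from h import *
c,im=wristcam();cv2.imwrite("pics/w3.png",im)
s=env.observe();print(s["position"],s["ft_force"],s["wrist_torque"])
E
```

```text
[0.56654168 0.24276295 0.15764338] [ 0.09748903 -0.29630357 -5.01550834] [-0.00922788 -0.00899884 -0.00629696]
```

View pics/w3.png

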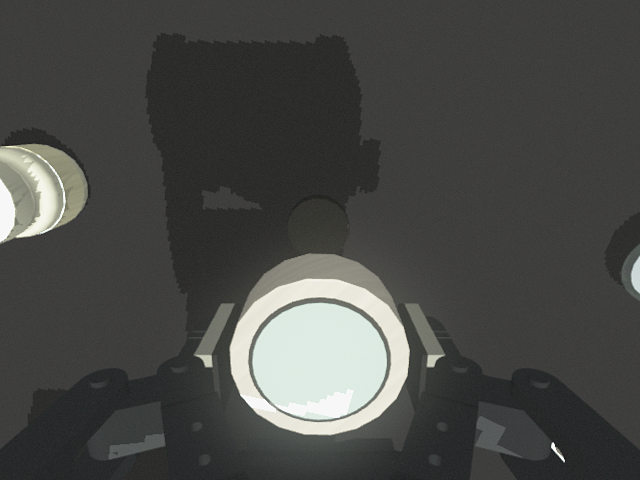

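The cell is held level between the pads, its glass centred at about (319,358), with the puck behind at (318,225). I'll carry it to a viewing spot on the robot side of the mount.

Emit:
jog_arm:
  hand: [0.05,0.05,0.05,0.05,0.05]
  travel:
    - [-0.01,-0.03,0.01]
    - [-0.01,-0.05,0.01]
    - [-0.01,-0.055,0]
    - [-0.01,-0.055,0]
    - [-0.01,-0.055,0]
  yaw: [0,0,0,0,0]

```text
time_s: 6.5
position: [0.5162, -0.0038, 0.1783]
tool_rot: [[0.975, 0.221, 0.0], [0.221, -0.975, -0.0], [0.0, 0.0, -1.0]]
ft_force: [1.1, -1.0, -6.2]
grip_width: 0.0591
gripper_force: 45.4
```

Emit:
jog_arm:
  hand: [0.05,0.05,0.05,0.05,0.05]
  travel:
    - [-0.01,-0.055,0]
    - [-0.006,-0.055,0]
    - [0,-0.055,0]
    - [0,-0.03,0]
    - [0,-0.01,0]
  yaw: [0,0,0,0,0]

```text
time_s: 7.12
position: [0.5005, -0.2088, 0.178]
tool_rot: [[0.976, 0.219, -0.0], [0.219, -0.976, 0.0], [-0.0, -0.0, -1.0]]
ft_force: [0.3, 0.4, -6.3]
grip_width: 0.0588
gripper_force: 45.5
```

Emit:
jog_arm:
  hand: [0.05,0.05,0.05,0.05,0.05]
  travel:
    - [0,0,0]
    - [0,0,0]
    - [0,0,0]
    - [0,0,0]
    - [0,0,0]
  yaw: [0,0,0,0,0]

```text
time_s: 7.75
position: [0.5008, -0.2069, 0.1784]
tool_rot: [[0.975, 0.221, 0.0], [0.221, -0.975, -0.0], [0.0, 0.0, -1.0]]
ft_force: [0.5, -0.0, -5.5]
grip_width: 0.0588
gripper_force: 45.5
```

```bash
python3 - <<'E'
from h import *
c,im=wristcam();cv2.imwrite("pics/w4.png",im)
np.savez("w4.npz",R=c["rotation"],p=c["position"])
s=env.observe();print(s["position"],s["ft_force"],s["wrist_torque"])
E
```

```text
[ 0.50079306 -0.2070176   0.17838177] [-0.22551753 -0.02576543 -5.77113533] [ 0.02866257 -0.00356329 -0.01118626]
```

View pics/w4.png

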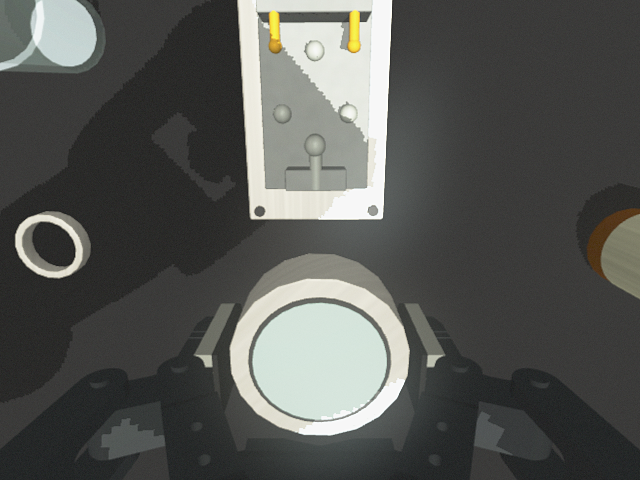

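The view shows the bed balls at (282,113), (348,113) and (315,50), the brass tips at (275,46) and (354,46), and the finger's ball end at (315,146). The held cell's top rim spans u 230–410, down to v 435.

```bash
python3 - <<'E'
from h import *
d=np.load("w4.npz");R,p=d["R"],d["p"];c=env.calibration("wrist")
f=lambda q,z:onz(c,q,z,R,p)[:2]
B=[f(q,.028) for q in((282.5,113.5),(348,113.5),(315,50.5))];S=[f(q,.046) for q in((275,46.5),(354,46.5))];F=f((315,143),.067)
s=env.observe();T=np.array(s["tool_rot"])[:2,:2];t=np.array(s["position"])[:2]
a=T[:,0]/np.linalg.norm(T[:,0]);l=np.array([-a[1],a[0]])
tt=lambda q:((q-t)@a*1e3,(q-t)@l*1e3)
print("seat",np.mean(B,0),tt(np.mean(B,0)),[tt(q) for q in B])
print("scr",[tt(q) for q in S],"finger",tt(F))
im=cv2.imread("pics/w4.png");g=cv2.cvtColor(im,cv2.COLOR_BGR2GRAY)
m=np.zeros_like(g);m[250:440,226:414]=(g[250:440,226:414]>80)*255
k=max(cv2.findContours(m,0,1)[0],key=cv2.contourArea);h=cv2.convexHull(k)[:,0]
h=h[h[:,1]>350];Q=np.array([tt(f(q,s["position"][2]+.0119)) for q in h])
A=np.c_[2*Q,np.ones(len(Q))];x=np.linalg.lstsq(A,(Q**2).sum(1),rcond=None)[0];print("cell",x[:2],np.sqrt(x[2]+x[0]**2+x[1]**2))
e=B[0]-B[1];print(np.degrees(np.arctan2(e[1],e[0]))-90,np.degrees(np.arctan2(a[1],a[0])))
E
```

```text
seat [ 0.58980716 -0.18536487] (np.float64(91.59865955570572), np.float64(1.4267784139871766)) [(np.float64(79.04460732309113), np.float64(22.85160306881793)), (np.float64(79.07894835646889), np.float64(-20.050966299354563)), (np.float64(116.67242298755704), np.float64(1.479698472498131))]
scr [(np.float64(116.150340126029), np.float64(24.703124503017655)), (np.float64(116.19183869398574), np.float64(-21.49009113517641))] finger (np.float64(62.53659113669389), np.float64(1.2446524363148095))
cell [-1.01765791 -4.969847  ] 32.92665638678371
12.825172304558976 12.779310346046408
```

The wrist and top cameras agree: the seat is 91.4 mm ahead and about 2.9 mm left of the cell's own axis. I'll move to about 16 mm past it, then descend.

Emit:
jog_arm:
  hand: [0.05,0.05,0.05,0.05,0.05]
  travel:
    - [0.03,0.008,0]
    - [0.04,0.01,0]
    - [0.034,0.0086,0]
    - [0,0,-0.02]
    - [0,0,-0.03]
  yaw: [0,0,0,0,0]

```text
time_s: 8.43
position: [0.6054, -0.1805, 0.128]
tool_rot: [[0.975, 0.222, 0.001], [0.222, -0.975, -0.001], [0.001, 0.001, -1.0]]
ft_force: [0.4, -0.1, -6.2]
grip_width: 0.0592
gripper_force: 45.8
```

Emit:
jog_arm:
  hand: [0.05,0.05,0.05,0.05,0.05]
  travel:
    - [0,0,-0.02]
    - [0,0,-0.01]
    - [0,0,0]
    - [0,0,0]
    - [0,0,0]
  yaw: [0,0,0,0,0]

```text
time_s: 9.05
position: [0.6051, -0.1807, 0.0992]
tool_rot: [[0.975, 0.221, 0.001], [0.221, -0.975, -0.001], [0.001, 0.001, -1.0]]
ft_force: [-0.8, 0.0, -6.5]
grip_width: 0.0587
gripper_force: 45.6
```

```bash
python3 - <<'E'
from h import *
c,im=wristcam();cv2.imwrite("pics/w5.png",im)
t=env.get_image("top")[:,:,::-1];cv2.imwrite("pics/top5.png",t)
cv2.imwrite("pics/s5.png",cv2.resize(env.get_image("scene")[230:350,200:340,::-1],None,fx=5,fy=5,interpolation=2))
s=env.observe();print(s["position"],s["ft_force"],s["wrist_torque"])
E
```

```text
[ 0.60485813 -0.18065165  0.09876787] [-4.92404150e-03 -9.21024379e-02 -6.63583113e+00] [ 0.00863105 -0.0221009  -0.02384608]
```

View pics/w5.png

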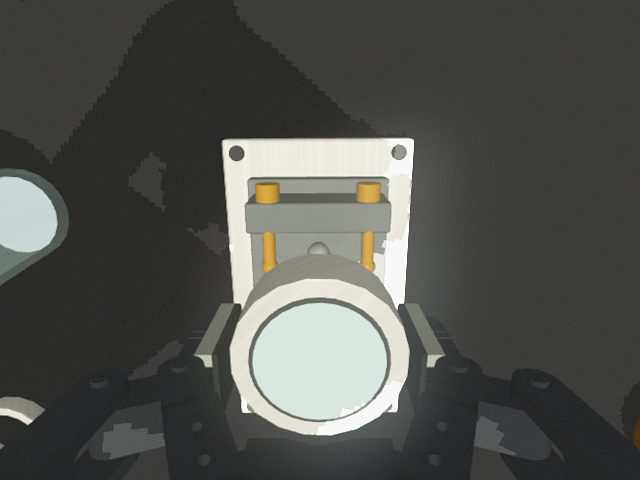

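The cell's centre is at u≈320, and the screws and block are centred at u≈318.4, so the cell is about 0.6 mm to the right. I'll correct by 0.5 mm to the left and descend to the carrying height.

Emit:
jog_arm:
  hand: [0.05,0.05,0.05,0.05,0.05]
  travel:
    - [0,0.0005,-0.01]
    - [0,0,-0.01]
    - [0,0,-0.008]
    - [0,0,-0.004]
    - [0,0,0]
  yaw: [0,0,0,0,0]

```text
time_s: 9.82
position: [0.6047, -0.1801, 0.066]
tool_rot: [[0.975, 0.221, -0.0], [0.221, -0.975, 0.0], [-0.0, -0.0, -1.0]]
ft_force: [-0.2, 0.5, -6.6]
grip_width: 0.0589
gripper_force: 45.6
```

Emit:
jog_arm:
  hand: [0.05,0.05,0.05,0.05,0.05]
  travel:
    - [-0.00195,-0.00044,0]
    - [-0.00195,-0.00044,0]
    - [-0.00195,-0.00044,0]
    - [0,0,0]
    - [0,0,0]
  yaw: [0,0,0,0,0]

```text
time_s: 10.45
position: [0.599, -0.1814, 0.0664]
tool_rot: [[0.975, 0.221, 0.0], [0.221, -0.975, -0.0], [0.0, 0.0, -1.0]]
ft_force: [-0.5, -0.6, -6.4]
grip_width: 0.0588
gripper_force: 45.6
```

```bash
cat > r.py <<'E'
from h import *
env.get_image("top");F=[];P=[]
for i in range(4):
    s=env.observe();F.append(s["ft_force"]);P.append(s["position"]);env.get_image("wrist")
F=np.mean(F,0);P=np.mean(P,0);a=np.array([.975,.221,0]);l=np.array([-.221,.975,0])
print("F a,l,z",F@a,F@l,F[2],"P a,l,z(mm)",P@a*1e3,P@l*1e3,P[2]*1e3,s["wrist_torque"])
E
python3 r.py
```

```text
F a,l,z 0.06661714422091253 0.34825671514581696 -6.063158150072003 P a,l,z(mm) 543.8731549596137 -309.24664154861546 66.32927196493834 [-0.01733143  0.04998255  0.04461046]
```

Emit:
jog_arm:
  hand: [0.05,0.05,0.05,0.05,0.05]
  travel:
    - [-0.001,-0.00022,0]
    - [-0.001,-0.00022,0]
    - [-0.001,-0.00022,0]
    - [0,0,0]
    - [0,0,0]
  yaw: [0,0,0,0,0]

```text
time_s: 11.32
position: [0.596, -0.1821, 0.0664]
tool_rot: [[0.975, 0.221, 0.0], [0.221, -0.975, -0.0], [0.0, 0.0, -1.0]]
ft_force: [-0.2, -0.3, -6.9]
grip_width: 0.0587
gripper_force: 45.6
```

```bash
python3 r.py
```

```text
F a,l,z 1.1832969767367818 -0.2528642589355838 -6.018012961074654 P a,l,z(mm) 540.8283436679491 -309.23934777147895 66.36166119268435 [ 0.01522367 -0.17383604  0.033565  ]
```

Emit:
jog_arm:
  hand: [0.05,0.05,0.05,0.05,0.05]
  travel:
    - [-0.001,-0.00022,0]
    - [-0.001,-0.00022,0]
    - [0,0,0]
    - [0,0,0]
    - [0,0,0]
  yaw: [0,0,0,0,0]

```text
time_s: 12.2
position: [0.594, -0.1826, 0.0664]
tool_rot: [[0.975, 0.221, 0.0], [0.221, -0.975, -0.0], [0.0, 0.0, -1.0]]
ft_force: [1.6, -0.1, -6.7]
grip_width: 0.0593
gripper_force: 45.6
```

```bash
python3 r.py
```

```text
F a,l,z 2.3066616727963742 -0.3099476259610658 -5.716179315330338 P a,l,z(mm) 538.7671795909949 -309.244864281533 66.35974039894332 [ 0.06702112 -0.37307394  0.03116684]
```

Emit:
jog_arm:
  hand: [0.05,0.05,0.05,0.05,0.05]
  travel:
    - [-0.001,-0.00022,0]
    - [-0.001,-0.00022,0]
    - [0,0,0]
    - [0,0,0]
    - [0,0,0]
  yaw: [0,0,0,0,0]

```text
time_s: 13.08
position: [0.5919, -0.183, 0.0663]
tool_rot: [[0.975, 0.221, 0.0], [0.221, -0.975, -0.0], [0.0, 0.0, -1.0]]
ft_force: [3.8, 0.0, -5.8]
grip_width: 0.0586
gripper_force: 45.6
```

```bash
python3 r.py
```

```text
F a,l,z 2.5659973948162422 -0.49662760024236186 -5.98828761676954 P a,l,z(mm) 536.7036559786517 -309.1987171823935 66.33774867593998 [ 0.03037355 -0.4743793   0.03782231]
```

Emit:
jog_arm:
  hand: [0.05,0.05,0.05,0.05,0.05]
  travel:
    - [-0.001,-0.00022,0]
    - [-0.001,-0.00022,0]
    - [0,0,0]
    - [0,0,0]
    - [0,0,0]
  yaw: [0,0,0,0,0]

```text
time_s: 13.95
position: [0.5899, -0.1834, 0.0663]
tool_rot: [[0.975, 0.221, 0.0], [0.221, -0.975, -0.0], [0.0, 0.0, -1.0]]
ft_force: [3.6, 0.2, -4.7]
grip_width: 0.0592
gripper_force: 45.6
```

```bash
python3 r.py
```

```text
F a,l,z 3.560978928769615 -0.3232718483540389 -5.545714567593095 P a,l,z(mm) 534.6443023948831 -309.1919270978837 66.32320838306013 [ 0.06190188 -0.56773305  0.01301175]
```

Emit:
jog_arm:
  hand: [0.05,0.05,0.05,0.05,0.05]
  travel:
    - [-0.001,-0.00022,0]
    - [-0.001,-0.00022,0]
    - [0,0,0]
    - [0,0,0]
    - [0,0,0]
  yaw: [0,0,0,0,0]

```text
time_s: 14.82
position: [0.5879, -0.1839, 0.0663]
tool_rot: [[0.975, 0.221, 0.0], [0.221, -0.975, 0.0], [0.0, 0.0, -1.0]]
ft_force: [4.4, 1.0, -5.4]
grip_width: 0.0586
gripper_force: 45.6
```

```bash
python3 r.py; python3 - <<'E'
from h import *
c,im=wristcam();cv2.imwrite("pics/w6.png",im)
im=env.get_image("scene")[:,:,::-1];cv2.imwrite("pics/s6.png",cv2.resize(im[240:340,210:330],None,fx=6,fy=6,interpolation=2))
E
```

```text
F a,l,z 3.852832335414839 -1.0279584803281516 -5.60951575184045 P a,l,z(mm) 532.6031809565278 -309.182892143091 66.33886068839507 [-0.00104146 -0.66801461  0.01211131]
```

View pics/w6.png

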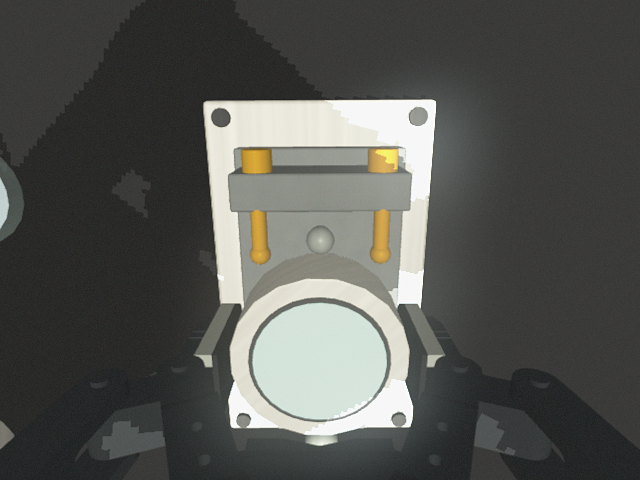

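The view shows brass tips at (260,256) and (380,256), the front bed ball at (320,240), the glass centre at about (320,359), and the finger just behind the cell at (320,438). Laterally it is centred, so I'll check the axial offset.

```bash
python3 - <<'E'
from h import *
c,im=wristcam();s=env.observe();P=np.array(s["position"])
a=np.array([.975,.221]);l=np.array([-.221,.975])
tt=lambda uv,z:np.round([(onz(c,uv,z)[:2]-P[:2])@v*1e3 for v in(a,l)],2)
hsv=cv2.cvtColor(im,cv2.COLOR_BGR2HSV)
m=cv2.inRange(hsv,(12,120,60),(30,255,255));m[:225]=0
for k in cv2.findContours(m,0,1)[0]:
    if cv2.contourArea(k)>60: print("brass",cv2.boundingRect(k))
g=cv2.cvtColor(im,cv2.COLOR_BGR2GRAY)
print("tips",tt((260,255),.046),tt((380.5,255),.046),"ball",tt((320,239),.028))
# glass edge: dark ring around glass
b=cv2.inRange(im,(195,205,190),(255,255,255));
d=cv2.adaptiveThreshold(g,255,1,cv2.THRESH_BINARY_INV,31,15);d[:285]=0;d[430:]=0;d[:,:240]=0;d[:,400:]=0
for k in cv2.findContours(d,cv2.RETR_LIST,1)[0]:
    x,y,w,h=cv2.boundingRect(k)
    if w>110 and h>90:
        e=cv2.fitEllipse(k);Q=np.array([tt(q[0],P[2]+.0119) for q in cv2.convexHull(k)],np.float32);print((x,y,w,h),e[:2],tt(e[0],P[2]+.0119),cv2.minEnclosingCircle(Q))
E
```

```text
brass (371, 225, 19, 38)
brass (250, 225, 20, 39)
tips [25.82 21.55] [ 25.83 -24.82] ball [26.84 -1.58]
(251, 302, 137, 119) ((319.25665283203125, 360.72906494140625), (117.64501953125, 135.06796264648438)) [ 0.38 -1.23] ((-0.8320823311805725, -1.0439963340759277), 22.53864097595215)
(248, 297, 143, 126) ((319.1434631347656, 359.2711486816406), (123.7807846069336, 141.85794067382812)) [ 0.93 -1.2 ] ((-0.38805699348449707, -1.3250795602798462), 23.59766387939453)
```

View pics/s6.png

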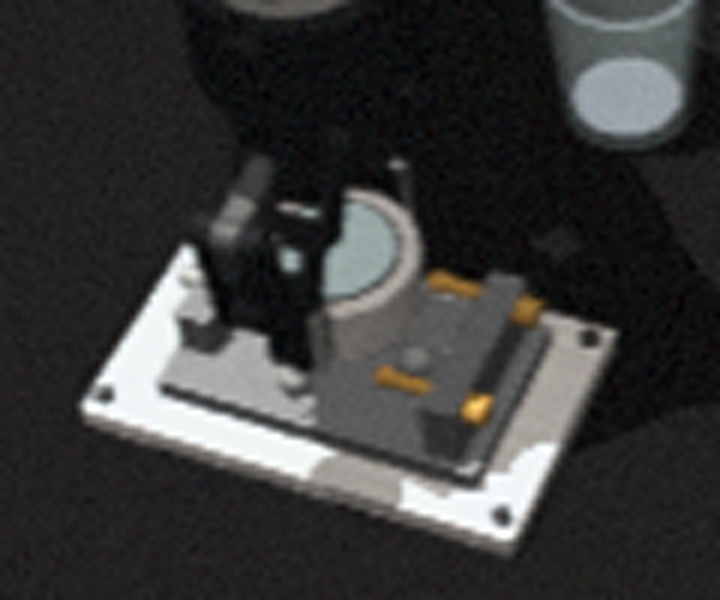

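The scene crop shows the cell held level between finger and screws, free of both tips. Vision and force together put the finger about 6.7 mm back, so I'll ease 1.7 mm further.

Emit:
jog_arm:
  hand: [0.05,0.05,0.05,0.05,0.05]
  travel:
    - [-0.0008,-0.00018,0]
    - [-0.0008,-0.00018,0]
    - [0,0,0]
    - [0,0,0]
    - [0,0,0]
  yaw: [0,0,0,0,0]

```text
time_s: 15.85
position: [0.5863, -0.1842, 0.0663]
tool_rot: [[0.975, 0.221, 0.0], [0.221, -0.975, 0.0], [0.0, -0.0, -1.0]]
ft_force: [4.9, 0.5, -5.3]
grip_width: 0.0588
gripper_force: 45.6
```

```bash
python3 r.py;python3 r.py
```

```text
F a,l,z 4.833050514246693 -0.3855820797830663 -5.4069007210505236 P a,l,z(mm) 530.9592033160825 -309.1768689249008 66.3336475932314 [ 0.06095145 -0.71748258  0.02767852]
F a,l,z 4.521528076122219 -0.12444855911209426 -5.780659385538861 P a,l,z(mm) 530.9491447130531 -309.1732693722738 66.33610869235528 [ 0.05503346 -0.67102573  0.00388061]
```

Emit:
jog_arm:
  hand: [0.05,0.05,0.05,0.05,0.05]
  travel:
    - [0,0,-0.0015]
    - [0,0,-0.0015]
    - [0,0,-0.001]
    - [0,0,0]
    - [0,0,0]
  yaw: [0,0,0,0,0]

```text
time_s: 16.98
position: [0.5862, -0.1841, 0.0621]
tool_rot: [[0.975, 0.221, -0.0], [0.221, -0.975, 0.0], [-0.0, -0.0, -1.0]]
ft_force: [4.4, 1.4, -6.5]
grip_width: 0.0586
gripper_force: 45.6
```

```bash
python3 r.py
```

```text
F a,l,z 4.394630981084731 0.04636359534870674 -6.798781046502523 P a,l,z(mm) 530.8890837621436 -309.1033031003591 62.24179529939346 [ 0.18078599 -0.67269763 -0.01060484]
```

Emit:
jog_arm:
  hand: [0.05,0.05,0.05,0.05,0.05]
  travel:
    - [0,0,-0.0015]
    - [0,0,-0.0015]
    - [0,0,-0.001]
    - [0,0,0]
    - [0,0,0]
  yaw: [0,0,0,0,0]

```text
time_s: 17.85
position: [0.5863, -0.1842, 0.0582]
tool_rot: [[0.975, 0.221, -0.0], [0.221, -0.975, 0.0], [-0.0, -0.0, -1.0]]
ft_force: [4.3, 0.3, -7.3]
grip_width: 0.0589
gripper_force: 45.6
```

```bash
python3 r.py
```

```text
F a,l,z 4.1725061210257595 0.2320227219874701 -7.236019542996471 P a,l,z(mm) 530.9014549297385 -309.1460819798294 58.24472227277145 [ 1.26910970e-01 -7.09188271e-01  1.63195250e-04]
```

Emit:
jog_arm:
  hand: [0.05,0.05,0.05,0.05,0.05]
  travel:
    - [0,0,-0.0015]
    - [0,0,-0.0015]
    - [0,0,-0.0015]
    - [0,0,-0.001]
    - [0,0,0]
  yaw: [0,0,0,0,0]

```text
time_s: 18.73
position: [0.5862, -0.1842, 0.0526]
tool_rot: [[0.975, 0.221, -0.0], [0.221, -0.975, 0.0], [-0.0, -0.0, -1.0]]
ft_force: [4.5, 0.8, -7.4]
grip_width: 0.0586
gripper_force: 45.6
```

```bash
python3 r.py
```

```text
F a,l,z 4.4318578968787286 -0.056955059802465464 -6.7041898409576595 P a,l,z(mm) 530.8922743217169 -309.12010284476946 52.69617746401381 [ 0.14794741 -0.67709575  0.010499  ]
```

Emit:
jog_arm:
  hand: [0.05,0.05,0.05,0.05,0.05]
  travel:
    - [0,0,-0.001]
    - [0,0,-0.001]
    - [0,0,-0.0005]
    - [0,0,0]
    - [0,0,0]
  yaw: [0,0,0,0,0]

```text
time_s: 19.6
position: [0.5863, -0.1842, 0.0503]
tool_rot: [[0.975, 0.221, -0.0], [0.221, -0.975, 0.0], [-0.0, -0.0, -1.0]]
ft_force: [4.0, 1.7, -7.0]
grip_width: 0.0589
gripper_force: 45.6
```

```bash
python3 r.py
```

```text
F a,l,z 4.542884464421395 -0.17281516211320042 -6.389995316166681 P a,l,z(mm) 530.9091096981525 -309.16653059826314 50.271086149958435 [ 0.1535835  -0.71933728  0.03115773]
```

Emit:
jog_arm:
  hand: [0.05,0.05,0.05,0.05,0.05]
  travel:
    - [0,0,-0.0005]
    - [0,0,0]
    - [0,0,0]
    - [0,0,0]
    - [0,0,0]
  yaw: [0,0,0,0,0]

```text
time_s: 20.48
position: [0.5863, -0.1842, 0.0498]
tool_rot: [[0.975, 0.221, 0.0], [0.221, -0.975, -0.0], [0.0, 0.0, -1.0]]
ft_force: [3.8, 1.4, -6.1]
grip_width: 0.0588
gripper_force: 45.6
```

```bash
python3 r.py
```

```text
F a,l,z 4.153522299401845 -0.31152674677945985 -6.014331608081029 P a,l,z(mm) 530.935312315488 -309.1731537337796 49.82286832229698 [ 0.13856352 -0.61388179  0.02321832]
```

Expected touchdown is near TCP z = 48.1 mm. I'll continue in 0.5 mm steps, watching Fz.

Emit:
jog_arm:
  hand: [0.05,0.05,0.05,0.05,0.05]
  travel:
    - [0,0,-0.0005]
    - [0,0,0]
    - [0,0,-0.0005]
    - [0,0,0]
    - [0,0,0]
  yaw: [0,0,0,0,0]

```text
time_s: 21.35
position: [0.5863, -0.1842, 0.0488]
tool_rot: [[0.975, 0.221, -0.0], [0.221, -0.975, 0.0], [-0.0, -0.0, -1.0]]
ft_force: [4.1, 0.3, -6.3]
grip_width: 0.0586
gripper_force: 45.6
```

```bash
python3 r.py
```

```text
F a,l,z 3.884317505691207 -0.27579039394480626 -6.251175168839108 P a,l,z(mm) 530.9189183670862 -309.148288876286 48.780017817708924 [ 0.16926711 -0.65323617 -0.05160216]
```

Emit:
jog_arm:
  hand: [0.05,0.05,0.05,0.05,0.05]
  travel:
    - [0,0,-0.0005]
    - [0,0,0]
    - [0,0,0]
    - [0,0,0]
    - [0,0,0]
  yaw: [0,0,0,0,0]

```text
time_s: 22.22
position: [0.5863, -0.1842, 0.0483]
tool_rot: [[0.975, 0.221, -0.0], [0.221, -0.975, 0.0], [-0.0, -0.0, -1.0]]
ft_force: [4.0, 1.5, -5.8]
grip_width: 0.0589
gripper_force: 45.6
```

```bash
python3 r.py
```

```text
F a,l,z 4.622306070866273 0.5574312819545693 -5.7216839234210415 P a,l,z(mm) 530.9373388936687 -309.17011181331276 48.307291708732684 [ 0.12034564 -0.676994   -0.03272709]
```

Emit:
jog_arm:
  hand: [0.05,0.05,0.05,0.05,0.05]
  travel:
    - [0,0,-0.0004]
    - [0,0,0]
    - [0,0,0]
    - [0,0,0]
    - [0,0,0]
  yaw: [0,0,0,0,0]

```text
time_s: 23.1
position: [0.5864, -0.1842, 0.048]
tool_rot: [[0.975, 0.221, 0.0], [0.221, -0.975, -0.0], [0.0, 0.0, -1.0]]
ft_force: [3.7, 1.5, -2.6]
grip_width: 0.0588
gripper_force: 45.5
```

```bash
python3 r.py
```

```text
F a,l,z 3.9772620158020855 0.3187717236851161 -2.6800557136055856 P a,l,z(mm) 530.9986656023268 -309.2122437592919 48.04652019278675 [ 0.1972383  -0.59992841  0.0065231 ]
```

Emit:
jog_arm:
  hand: [0.05,0.05,0.05,0.05,0.05]
  travel:
    - [0,0,-0.0004]
    - [0,0,0]
    - [0,0,0]
    - [0,0,0]
    - [0,0,0]
  yaw: [0,0,0,0,0]

```text
time_s: 23.98
position: [0.5864, -0.1843, 0.0478]
tool_rot: [[0.975, 0.221, 0.0], [0.221, -0.975, -0.0], [0.0, 0.0, -1.0]]
ft_force: [3.5, 1.3, 4.3]
grip_width: 0.0585
gripper_force: 46.2
```

```bash
python3 r.py
```

```text
F a,l,z 3.1759497571936794 1.076882308874418 5.114415957205117 P a,l,z(mm) 531.0579664195704 -309.2749485957797 47.82805905787126 [ 0.30509975 -0.35469676  0.04042729]
```

The cell is on the bed with about 11 N on it. I'll unload it slightly and ease it toward the screws before releasing, so the slide is gentle.

Emit:
jog_arm:
  hand: [0.05,0.05,0.05,0.05,0.05]
  travel:
    - [0,0,0.0003]
    - [0.0005,0.0001,0]
    - [0.0005,0.0001,0]
    - [0,0,0]
    - [0,0,0]
  yaw: [0,0,0,0,0]

```text
time_s: 24.85
position: [0.5874, -0.184, 0.0478]
tool_rot: [[0.975, 0.221, 0.0], [0.221, -0.975, -0.0], [0.0, 0.0, -1.0]]
ft_force: [3.4, 0.7, 4.5]
grip_width: 0.0588
gripper_force: 46.4
```

```bash
python3 r.py
```

```text
F a,l,z 3.9318320967271028 -0.033253808910529786 3.990437219024316 P a,l,z(mm) 532.0373873856796 -309.26923052508084 47.84525582561826 [ 0.05013439 -0.51699829 -0.00636599]
```

Emit:
jog_arm:
  hand: [0.05,0.05,0.05,0.05,0.05]
  travel:
    - [0.0005,0.0001,0]
    - [0,0,0]
    - [0,0,0]
    - [0,0,0]
    - [0,0,0]
  yaw: [0,0,0,0,0]

```text
time_s: 25.72
position: [0.5878, -0.1839, 0.0478]
tool_rot: [[0.975, 0.221, 0.0], [0.221, -0.975, -0.0], [0.0, 0.0, -1.0]]
ft_force: [4.5, 0.2, 3.8]
grip_width: 0.0587
gripper_force: 46.4
```

```bash
python3 r.py
```

```text
F a,l,z 2.562248023525557 -0.5124818164265129 3.7958020858820998 P a,l,z(mm) 532.473831089352 -309.2290802643136 47.835518405092614 [ 0.09923796 -0.39867335  0.0397895 ]
```

Emit:
jog_arm:
  hand: [0.05,0.05,0.05,0.059,0.0595]
  travel:
    - [0.0003,0,0.0002]
    - [0,0,0]
    - [0,0,0]
    - [0,0,0]
    - [0,0,0]
  yaw: [0,0,0,0,0]
  grip_force: 20

```text
time_s: 26.6
position: [0.588, -0.1838, 0.0477]
tool_rot: [[0.975, 0.221, -0.0], [0.221, -0.975, 0.0], [-0.0, -0.0, -1.0]]
ft_force: [3.5, 1.2, 0.1]
grip_width: 0.0596
gripper_force: 13.9
```

Emit:
jog_arm:
  hand: [0.0605,0.062,0.064,0.066,0.07]
  travel:
    - [0,0,0]
    - [0,0,0]
    - [0,0,0]
    - [0,0,0]
    - [0,0,0]
  yaw: [0,0,0,0,0]

```text
time_s: 27.22
position: [0.5881, -0.1839, 0.048]
tool_rot: [[0.975, 0.221, -0.0], [0.221, -0.975, 0.0], [-0.0, -0.0, -1.0]]
ft_force: [-0.4, 0.4, -0.7]
grip_width: 0.07
gripper_force: 0.0
```

Emit:
jog_arm:
  hand: [0.075,0.08,0.0854,0.0854,0.0854]
  travel:
    - [0,0,0]
    - [0,0,0]
    - [0,0,0]
    - [0,0,0]
    - [0,0,0]
  yaw: [0,0,0,0,0]

```text
time_s: 27.85
position: [0.5881, -0.1839, 0.048]
tool_rot: [[0.975, 0.221, 0.0], [0.221, -0.975, 0.0], [0.0, -0.0, -1.0]]
ft_force: [-0.8, -0.3, -0.3]
grip_width: 0.0856
gripper_force: 0.0
```

```bash
python3 r.py; python3 - <<'E'
from h import *
c,im=wristcam();cv2.imwrite("pics/w7.png",im)
E
```

```text
F a,l,z 0.03979864720058278 0.12167784803894226 0.4586784051479307 P a,l,z(mm) 532.7458042960793 -309.2674200007194 48.01459639798893 [0.00646836 0.03078    0.00862456]
```

View pics/w7.png

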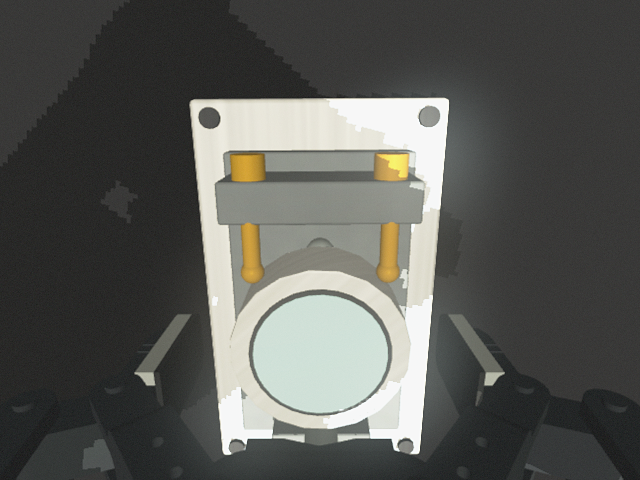

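I've now viewed 11 pictures, one over the limit of 10, so from here I'll use numbers only. This last one shows the cell between its screws, tips at (252,273) and (388,273), and the cell centred at u≈320. I'll rise and check the fit numerically.

Emit:
jog_arm:
  hand: [0.0854,0.0854,0.0854,0.0854,0.0854]
  travel:
    - [0,0,0.01]
    - [0,0,0.02]
    - [0,0,0.03]
    - [0,0,0.02]
    - [0,0,0]
  yaw: [0,0,0,0,0]

```text
time_s: 28.78
position: [0.5887, -0.1842, 0.13]
tool_rot: [[0.975, 0.221, 0.003], [0.221, -0.975, -0.002], [0.003, 0.003, -1.0]]
ft_force: [-0.6, 0.5, -0.6]
grip_width: 0.0858
gripper_force: 0.0
```

Emit:
jog_arm:
  hand: [0.04,0,0,0,0]
  travel:
    - [0,0,0]
    - [0,0,0]
    - [0,0,0]
    - [0,0,0]
    - [0,0,0]
  yaw: [0,0,0,0,0]

```text
time_s: 29.4
position: [0.5881, -0.1839, 0.1279]
tool_rot: [[0.975, 0.221, -0.0], [0.221, -0.975, 0.0], [-0.0, -0.0, -1.0]]
ft_force: [-0.6, -0.2, -0.3]
grip_width: 0.0
gripper_force: 0.0
```

```bash
cat > chk.py <<'E'
from h import *
c,im=wristcam();s=env.observe();P=np.array(s["position"])
a=np.array([.975,.221]);l=np.array([-.221,.975])
tt=lambda uv,z:np.array([onz(c,uv,z)[:2]@v*1e3 for v in(a,l)])
hsv=cv2.cvtColor(im,cv2.COLOR_BGR2HSV);m=cv2.inRange(hsv,(12,120,60),(30,255,255))
B=[]
for k in cv2.findContours(m,0,1)[0]:
    if cv2.contourArea(k)>60:
        x,y,w,h=cv2.boundingRect(k);print("brass",(x,y,w,h))
g=cv2.cvtColor(im,cv2.COLOR_BGR2GRAY)
d=cv2.adaptiveThreshold(g,255,1,cv2.THRESH_BINARY_INV,31,15)
for k in cv2.findContours(d,cv2.RETR_LIST,1)[0]:
    x,y,w,h=cv2.boundingRect(k)
    if 60<w<160 and 60<h<160 and abs(w-h)<30:
        e=cv2.fitEllipse(k);Q=np.array([tt(q[0],.06) for q in cv2.convexHull(k)],np.float32)
        if len(k)>30: print((x,y,w,h),tt(e[0],.06),cv2.minEnclosingCircle(Q),"PA",cv2.fitEllipse(Q))
print(s["position"],s["grip_width"],"TCP",P[:2]@a*1e3,P[:2]@l*1e3,s["time_s"])
np.savez("chk.npz",R=c["rotation"],p=c["position"])
E
python3 chk.py
```

```text
brass (611, 352, 29, 66)
brass (357, 184, 13, 39)
brass (270, 184, 14, 40)
brass (264, 141, 22, 17)
brass (354, 140, 21, 17)
(0, 345, 84, 81) [ 464.40337415 -150.66416878] ((463.4352722167969, -149.92755126953125), 28.800430297851562) PA ((463.19140625, -150.20391845703125), (47.93535232543945, 57.87030029296875), 49.47286605834961)
(277, 227, 87, 79) [ 536.43327831 -310.86870033] ((534.609130859375, -310.88201904296875), 22.62442398071289) PA ((534.583251953125, -310.869140625), (44.71192932128906, 45.05773162841797), 90.68399810791016)
(9, 140, 75, 73) [ 582.31211752 -179.21833088] ((581.8218994140625, -179.27899169921875), 17.623414993286133) PA ((581.8578491210938, -179.24014282226562), (34.6993522644043, 35.03865051269531), 95.80623626708984)
(0, 137, 87, 95) [ 580.96597103 -177.61827232] ((575.1364135742188, -176.10006713867188), 26.40037727355957) PA ((578.0472412109375, -173.09539794921875), (38.88008499145508, 54.66360855102539), 33.8695182800293)
[ 0.58809486 -0.18388548  0.12794371] -9.988795275698887e-06 TCP 532.7537971657418 -309.2573113986729 29.45
```

```bash
python3 - <<'E'
from h import *
d=np.load("chk.npz");c=env.calibration("wrist")
for u,v in((277,217),(363.5,216.5)):
    q=onz(c,(u,v),.046,d["R"],d["p"])[:2];q=np.array([q@(.975,.221),q@(-.221,.975)])*1e3
    print(q,"dist to cell",np.linalg.norm(q-[534.6,-310.88]))
E
```

```text
[ 558.68982935 -288.07043624] dist to cell 33.1752328803422
[ 558.98071321 -334.00723864] dist to cell 33.60488570661383
```

Emit:
jog_arm:
  hand: [0,0,0,0,0]
  travel:
    - [0.001,-0.001,-0.02]
    - [0,0,-0.015]
    - [0,0,-0.009]
    - [0,0,-0.002]
    - [0,0,0]
  yaw: [0,0,0,0,0]

```text
time_s: 30.08
position: [0.5893, -0.185, 0.0823]
tool_rot: [[0.975, 0.221, 0.0], [0.221, -0.975, -0.0], [0.0, 0.0, -1.0]]
ft_force: [0.6, -0.3, 0.1]
grip_width: 0.0002
gripper_force: 0.0
```

```bash
python3 r.py
```

```text
F a,l,z -0.2912599199084614 -0.4342288399949408 0.233228535943595 P a,l,z(mm) 533.6995305430563 -310.5937084369048 82.51812109400325 [ 0.04596556  0.01420927 -0.02483025]
```

The distance from cell axis to each tip is about 33.4 mm, against 34 mm in contact, so both screws touch. Now a light press on top, to be sure of all three balls.

Emit:
jog_arm:
  hand: [0,0,0,0,0]
  travel:
    - [0,0,-0.0015]
    - [0,0,-0.001]
    - [0,0,-0.001]
    - [0,0,-0.0005]
    - [0,0,0]
  yaw: [0,0,0,0,0]

```text
time_s: 30.95
position: [0.5891, -0.1849, 0.078]
tool_rot: [[0.975, 0.221, -0.0], [0.221, -0.975, 0.0], [-0.0, -0.0, -1.0]]
ft_force: [0.4, 0.0, 0.4]
grip_width: -0.0004
gripper_force: 0.0
```

```bash
python3 r.py
```

```text
F a,l,z -0.11388741945853297 0.27502588901657965 0.4223890599394905 P a,l,z(mm) 533.525781892139 -310.4698897884163 78.04415136174644 [-0.01761654  0.03051554  0.02456095]
```

Emit:
jog_arm:
  hand: [0,0,0,0,0]
  travel:
    - [0,0,-0.0005]
    - [0,0,0]
    - [0,0,-0.0004]
    - [0,0,0]
    - [0,0,0]
  yaw: [0,0,0,0,0]

```text
time_s: 31.82
position: [0.5891, -0.1849, 0.0771]
tool_rot: [[0.975, 0.221, 0.0], [0.221, -0.975, 0.0], [0.0, -0.0, -1.0]]
ft_force: [0.5, 0.1, 0.6]
grip_width: -0.0
gripper_force: 0.0
```

```bash
python3 r.py
```

```text
F a,l,z 0.16138073171508358 -0.08567523782665461 -0.5411744842709438 P a,l,z(mm) 533.5125117635432 -310.4574712497906 77.12577349706909 [ 0.02240683 -0.00079751 -0.00120117]
```

Emit:
jog_arm:
  hand: [0,0,0,0,0]
  travel:
    - [0,0,-0.0003]
    - [0,0,0]
    - [0,0,0]
    - [0,0,0]
    - [0,0,0]
  yaw: [0,0,0,0,0]

```text
time_s: 32.7
position: [0.5891, -0.1849, 0.0768]
tool_rot: [[0.975, 0.221, 0.0], [0.221, -0.975, -0.0], [0.0, 0.0, -1.0]]
ft_force: [0.3, -1.0, 0.3]
grip_width: -0.0001
gripper_force: 0.2
```

```bash
python3 r.py
```

```text
F a,l,z -0.5160353370711058 0.1610152173127546 0.5744493391058936 P a,l,z(mm) 533.5250386246578 -310.478129094139 76.83492934270089 [-0.03129843 -0.01483984 -0.0403758 ]
```

Emit:
jog_arm:
  hand: [0,0,0,0,0]
  travel:
    - [0,0,-0.0003]
    - [0,0,0]
    - [0,0,0]
    - [0,0,0]
    - [0,0,0]
  yaw: [0,0,0,0,0]

```text
time_s: 33.58
position: [0.5892, -0.1849, 0.0767]
tool_rot: [[0.975, 0.221, 0.0], [0.221, -0.975, -0.0], [0.0, 0.0, -1.0]]
ft_force: [-1.3, -0.5, 5.6]
grip_width: 0.0003
gripper_force: 2.6
```

Emit:
jog_arm:
  hand: [0,0,0,0,0]
  travel:
    - [0,0,-0.0003]
    - [0,0,0]
    - [0,0,0]
    - [0,0,0]
    - [0,0,0]
  yaw: [0,0,0,0,0]

```text
time_s: 34.2
position: [0.5892, -0.1849, 0.0767]
tool_rot: [[0.975, 0.221, 0.0], [0.221, -0.975, -0.0], [0.0, 0.0, -1.0]]
ft_force: [-1.7, 0.9, 7.2]
grip_width: 0.0004
gripper_force: 3.5
```

Emit:
jog_arm:
  hand: [0,0,0,0,0]
  travel:
    - [0,0,-0.0003]
    - [0,0,0]
    - [0,0,0]
    - [0,0,0]
    - [0,0,0]
  yaw: [0,0,0,0,0]

```text
time_s: 34.83
position: [0.5892, -0.185, 0.0767]
tool_rot: [[0.975, 0.221, 0.001], [0.221, -0.975, -0.0], [0.0, 0.001, -1.0]]
ft_force: [-2.5, 0.9, 9.5]
grip_width: -0.0001
gripper_force: 4.5
```

Contact came at TCP z = 76.7 mm, which puts the cell top at 59.7–60 mm as expected, and it held firm at 9.5 N with no give. I'll retreat and hand in.

Emit:
jog_arm:
  hand: [0,0,0,0,0]
  travel:
    - [0,0,0.002]
    - [0,0,0.01]
    - [0,0,0.03]
    - [0,0,0.03]
    - [0,0,0.02]
  yaw: [0,0,0,0,0]

```text
time_s: 35.45
position: [0.5894, -0.185, 0.1698]
tool_rot: [[0.975, 0.221, 0.002], [0.221, -0.975, -0.001], [0.001, 0.001, -1.0]]
ft_force: [-0.0, 0.4, -0.6]
grip_width: 0.0001
gripper_force: 0.0
```

Emit:
jog_arm:
  hand: [0,0,0,0,0]
  travel:
    - [0,0,0]
    - [0,0,0]
    - [0,0,0]
    - [0,0,0]
    - [0,0,0]
  yaw: [0,0,0,0,0]

```text
time_s: 36.08
position: [0.5891, -0.1849, 0.1676]
tool_rot: [[0.975, 0.221, -0.0], [0.221, -0.975, 0.0], [-0.0, -0.0, -1.0]]
ft_force: [0.5, -0.3, 0.3]
grip_width: 0.0001
gripper_force: 0.0
```

```bash
python3 chk.py; python3 -c "
from rig import env
print(env.close_job())"
```

```text
brass (576, 322, 64, 61)
brass (350, 175, 10, 33)
brass (275, 175, 12, 34)
brass (271, 139, 18, 14)
brass (347, 138, 17, 14)
(32, 322, 74, 65) [ 459.34833737 -144.73763925] ((458.7115783691406, -144.93795776367188), 25.92011260986328) PA ((458.7645263671875, -144.63746643066406), (44.63709259033203, 52.48833084106445), 43.82514190673828)
(26, 318, 84, 74) [ 458.70658609 -143.87344853] ((457.6529846191406, -144.21926879882812), 29.776823043823242) PA ((457.7284851074219, -143.99838256835938), (51.86796951293945, 59.530616760253906), 47.137577056884766)
(282, 211, 73, 71) [ 535.12803639 -310.93684325] ((534.4666137695312, -310.8748779296875), 22.654632568359375) PA ((534.5150146484375, -310.9213562011719), (44.86819076538086, 45.10286331176758), 79.73339080810547)
(280, 209, 76, 73) [ 535.62156992 -310.72060244] ((534.9913940429688, -310.62225341796875), 23.508520126342773) PA ((534.9205932617188, -310.7078857421875), (46.41054916381836, 46.865299224853516), 84.95416259765625)
(266, 139, 103, 79) [ 578.35118703 -309.41991577] ((576.4002075195312, -308.22747802734375), 33.5568733215332) PA ((576.95703125, -309.12408447265625), (58.98252487182617, 71.99697875976562), 74.66905975341797)
(263, 137, 110, 120) [ 572.71604425 -307.76975437] ((563.71337890625, -310.2182312011719), 46.24518585205078) PA ((568.6294555664062, -308.7585144042969), (65.00468444824219, 133.0084686279297), 85.94625854492188)
[ 0.58907829 -0.18487152  0.16771054] -0.00022230049541415082 TCP 533.4947239790976 -310.4360296132437 36.125
the job is handed in; nothing more can be done
None
```

The mirror cell is seated and let go, and the job was handed in at about 36 s with no verdict returned; camera and force checks put it level, against both screws and firm on the bed, though I viewed 11 pictures, one over the limit of 10.

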